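# Find the lamp switch that still snaps

## Robot

A 6-joint arm with a two-finger parallel gripper is mounted at the origin on the work surface. World frame = base frame: x ahead of the robot, y to its left, z up, the work surface at z = 0. Lengths are in m, angles in rad, forces in N, time in s.
With the tool pointing down it reaches from about 0.25 to 0.85 m from the base axis. Payload 12.5 kg.
Tool frame: the origin (TCP) lies midway between the tips of the shut fingers; the grasp point (between the pads) lies 19 mm behind it; x points along the fingers, z is the direction in which the jaws open and shut, and the axes are right-handed (so a half turn about x gives the same grasp; the last joint's range is limited). The gripper opens to 93 mm and grips with 3 to 60 N. Pads are 15 mm wide; open, the fingers measure 128 mm over their backs; the gripper's body (75 mm by 188 mm) begins 65 mm behind the grasp point.
Start: joints at [-1.368, 0.351, 1.652, -0, 1.139, -0.085], TCP at [0.156, -0.527, 0.219] pointing down, gripper open.
Joint ranges: [-2.75, 2.75], [-0.79, 2.1], [0.01, 2.65], [-1.57, 4.71], [0.07, 3.14], [-2.87, 2.87]. Speed limits (rad/s): [2.22, 2.22, 2.79, 3.14, 3.14, 3.14].

## Interface

Orientations are given as a rotation vector (axis times angle).
In Python, from cell import ctrl gives the robot as it stands. The module is installed in compiled form; this text tells all that it offers.
- The arm moves only by the tool servo_tool, never from a script. Its argument "plan" is a list of rows, each an object with "travel": the shift along the world's x, y, z in m, a list of three; "angular": the turn, a rotation vector about the world's x, y, z in degrees, a list of three. A call has 1 to 20 rows; each row is the pose to reach, as a shift and turn from the pose commanded when the call began; what a row does not reach only later rows make up. A row lasts 1/8 s, in which the tool goes at most 62.5 mm and 10.7 degrees, less where a joint would pass 70% of its speed; a pose out of reach is approached as far as the arm can. A call with a gripper value outside its range is refused whole. "grip" is the closure, from 0 (fully open) to 1 (shut), set as the call begins (left out, the last holds). The fingers move at their own pace and stop on an object; "force" is the grip in N (left out, the last holds). Time passes only in rows, so rows that repeat a pose let the fingers close. It gives the time, the measured TCP pose, the force and the opening at its end, in the units of the state.
- ctrl.get_obs(): the state, without advancing time (a new reading comes with each control period).
- ctrl.capture(name): name is "scene" or "top"; returns the picture (480x640x3 uint8, blue, green, red); there is no depth.
- ctrl.camera_info(name): a dict with "vfov" (degrees; the focal length in pixels is half the picture's height over the tangent of half this angle, whatever the lens; pixels are square), "cx", "cy" (the principal point, pixels), "position" and "rotation" of the camera in the world. Camera axes: x right, y down, z forward; pixel columns grow to the right and rows downward; lengths in m; the calibration is good to about 2 mm. A picture is of the moment at which its call begins. camera_info takes no time and is no camera call.
- ctrl.finish_job(): hands the job in, once; it reports no verdict.
The state is a dict: "time_s": time; "q": joint angles; "qd": joint speeds; "tau": joint torques, N m; "position": TCP position; "ee_rot": TCP orientation; "ft_force": force on the tool from outside, world axes, zero at the start; "moment": the same for the moment, N m; "width": opening from 0.0 (shut) to 1.0 (fully open).
Only numpy, scipy, OpenCV 4.12 (cv2) and the standard library are available. Lean on these libraries where they do the work, as an engineer would, in place of code of your own. Each camera call takes 0.05 s, during which the arm holds its last target. There are 200 camera calls.

## Task

Only one of the three stick-on lamp switches still works: press their caps down one at a time, slowly and gently without forcing them, until you feel the one that snaps. Put that switch down, gently and cap up, on the flat middle of the terracotta plate and let go. Leave the ones that stay soft where they are on the wooden board, and do not shift the plate, the scraper or the spoon.

Things in the scene. Friction and masses are not known exactly. Their poses are not given: they have to be found in the camera images.
- switch_left (a point): Centre (half-way up, at the start, to 2 mm) of the switch standing on the left (+y) of the board. It stays with the board, not the switch. Round stick-on push switch, loose, about 90 g: upright grey housing 46 mm across, 22 mm high (side straight up to 18 mm); white cap 30 mm across, its top 8 mm above the housing, so 30 mm in all. Grip it across the straight side. Looks do not tell which one snaps; it changes each time.
- switch_middle (a point): Centre (half-way up, at the start, to 2 mm) of the switch standing in the middle of the board. It stays with the board, not the switch. Round stick-on push switch, loose, about 90 g: upright grey housing 46 mm across, 22 mm high (side straight up to 18 mm); white cap 30 mm across, its top 8 mm above the housing, so 30 mm in all. Grip it across the straight side. Looks do not tell which one snaps; it changes each time.
- switch_right (a point): Centre (half-way up, at the start, to 2 mm) of the switch standing on the right (-y) of the board. It stays with the board, not the switch. Round stick-on push switch, loose, about 90 g: upright grey housing 46 mm across, 22 mm high (side straight up to 18 mm); white cap 30 mm across, its top 8 mm above the housing, so 30 mm in all. Grip it across the straight side. Looks do not tell which one snaps; it changes each time.
- board: Fixed wooden board, 100 (x) by 420 (y) by 15 mm high, three switches on it. Origin: centre of its underside. Caps travel 5 mm to a hard stop, push back 1.2 N at first touch and spring back. Working one ('good'): peak 5.5 N at 1.5 mm, falling below half by 4 mm (the snap), 1 N just before the stop. Worn ones ('worn1', 'worn2') only rise smoothly: one to 2.7 N, one to 6 N at the stop. Never load a cap over 15 N.
- plate: Terracotta ceramic plate, loose, 200 mm across and 20 mm high at the rim, about 0.55 kg. Its flat inside is about 120 mm across and lies 6 mm above its underside; from there the rim slopes up. Origin at the centre of its underside, on the worktop; z up.
- store: Bystander, fixed: clear plastic storage box, 170 (x) by 220 (y) by 85 mm high, with its flip-top lid shut and a small white knob on the lid (about 125 mm high there). Origin at the centre of its underside.
- scraper: Bystander, loose: stainless steel bench scraper lying flat, blade 80 by 150 mm and 3 mm thick, with a grip 24 mm wide and 18 mm high along one 150 mm edge. Origin at the middle of its underside.
- spoon: Bystander, loose: wooden spoon 280 mm long lying along its own x, handle towards -x. Origin about the middle of its underside.
Mind the look-alikes: they are no part of the job. Of the things like the plate, leave any that is pink or turquoise; of the rest the larger one is meant.

How it is judged:
On the way, in this order (a step that is already met when the one before it is completed fails the run):
1. the working switch has been pressed past its snap by the gripper (z of good_cap in the frame of good below 0.0125 m and contact force between good_cap and the fingers above 0.3 N), for 0.1 s.
2. the working switch stands on the plate (horizontal distance between good and plate below 0.045 m and z of good in the frame of plate between 0.014 and 0.028 m and angle between good's own z axis and vertical below 0.15 rad), for 0.2 s.
At the end, for the whole second after the job is handed in: The switch that snaps has been pressed past its snap, then stands cap up (within 0.15 rad) on the plate with its axis within 45 mm of the plate's centre, released and at rest; the two soft switches are within 30 mm of where they were (all of step 2 and contact force between good_body and the fingers below 0.1 N and linear speed of each of plate, good_cap below 0.02 m/s and distance of each of worn1, worn2 from where it was at the start of the episode below 0.03 m); the robot touches nothing.
It fails at once if a cap is loaded with more than 15 N (contact force between any of good_cap, worn1_cap, worn2_cap and anything else above 15 N).
It fails at once if a soft switch is moved 30 mm or more (not (distance of worn1 from where it was at the start of the episode below 0.03 m) or not (distance of worn2 from where it was at the start of the episode below 0.03 m)).
It fails at once if the plate, scraper or spoon is shifted by more than 30 mm (distance of any of plate, scraper, spoon from where it was at the start of the episode above 0.03 m).
It fails at once if the switch is banged onto the plate (over 40 N) (contact force between good_body and plate above 40 N).
It also fails if it takes over 72 s, if anything falls off the work surface, if the arm or the gripper's body presses on something with over 40 N, if the wrist force passes 120 N, or if a joint passes its speed limit or range.

## Working session

There is one attempt and no reset: what is moved stays moved. The work goes in short steps, Python scripts to look and compute and a tool call to move; the robot and the scene stay as the last step left them, time stands still between calls to the robot, and variables do not carry over. Pictures are saved under pics/ and viewed, about 8 in all and at most 12, crops included, and the job is handed in when it is done.

Besides the shell and the picture viewer there is one more tool, called after "Emit:" as name(argument=value, ...) on one line, values as JSON. servo_tool: Moves the arm, as the interface text tells. Its arguments: {"type":"object","properties":{"plan":{"type":"array"},"grip":{"type":"number"},"force":{"type":"number"}},"required":["plan"]}

```bash
mkdir -p pics; python3 - <<'E'
from cell import ctrl
import cv2
o=ctrl.get_obs();print(o)
for n in("scene","top"):
    cv2.imwrite(f"pics/{n}0.png",ctrl.capture(n));print(n,ctrl.camera_info(n))
E
```

```text
{'time_s': 0.0, 'q': array([-1.36759865e+00,  3.51239348e-01,  1.65246038e+00, -3.83235457e-05,
        1.13907888e+00, -8.46077456e-02]), 'qd': array([-3.58323547e-05,  1.24651819e-03,  3.97473137e-04,  8.28134104e-04,
        5.23457333e-04, -4.75926122e-04]), 'tau': array([-1.05520194e-03, -4.97325146e+01, -2.85256398e+01,  6.98587904e-02,
        2.56364315e-02, -8.74373427e-05]), 'position': array([ 0.15605526, -0.52702228,  0.21808593]), 'ee_rot': array([ 0.99537099,  1.33265294, -0.99410525]), 'ft_force': array([0.22354378, 0.15752194, 1.05925373]), 'moment': array([ 0.01508024,  0.02621485, -0.01015522]), 'width': 1.0009285593488542}
scene {'vfov': 55.68159105471706, 'cx': 318.3083699231786, 'cy': 238.1091177000756, 'position': array([1.6127238 , 0.1364045 , 0.73361207]), 'rotation': array([-1.52028233, -1.70621403,  0.94123584])}
top {'vfov': 56.57938371718578, 'cx': 326.2875085887967, 'cy': 246.70713923089443, 'position': array([ 0.43471269, -0.00380569,  1.05613223]), 'rotation': array([-2.17882366,  2.16144799, -0.10859129])}
```

View pics/top0.png

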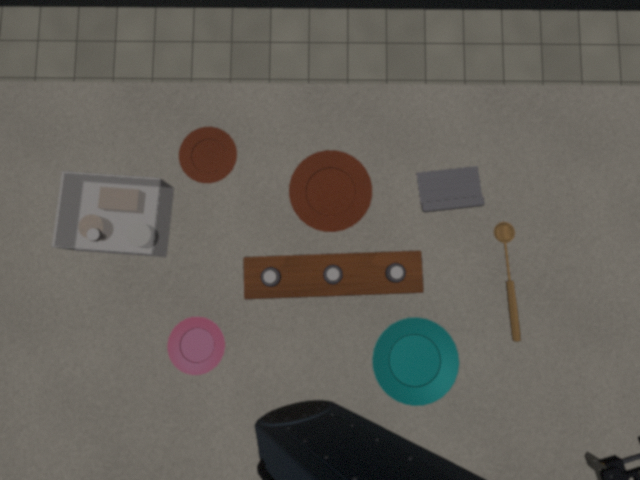

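View pics/scene0.png

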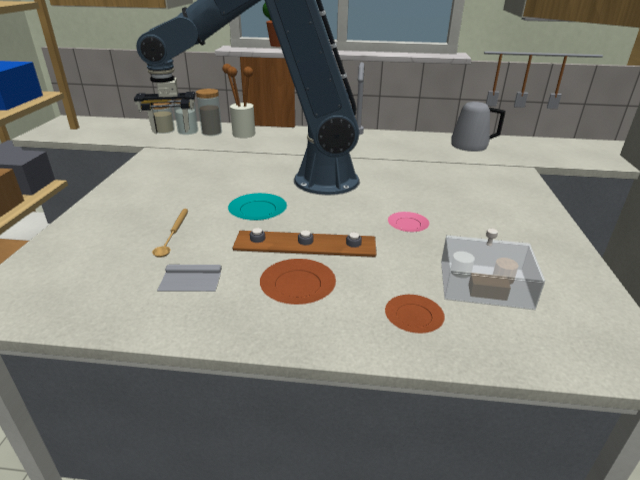

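The top view shows two terracotta plates: a large one at (331,191) and a small one at (208,155). The pink plate is at (196,346) and the turquoise one at (416,361). The switches are at (271,277), (333,274) and (397,272). The store is on the left, with the scraper (450,189) and spoon (508,280) on the right. My target is the larger terracotta plate at (331,191). I'll measure it and check with a close crop.

```bash
cat > h.py <<'E'
import numpy as np, cv2
from cell import ctrl
from scipy.spatial.transform import Rotation as R
def ray(n,uv):
    c=ctrl.camera_info(n); f=240/np.tan(np.radians(c['vfov']/2))
    return np.array(c['position']), R.from_rotvec(c['rotation']).as_matrix()@np.array([(uv[0]-c['cx'])/f,(uv[1]-c['cy'])/f,1])
def at(n,uv,z):
    p,d=ray(n,uv); return p+d*(z-p[2])/d[2]
def proj(n,P):
    c=ctrl.camera_info(n); f=240/np.tan(np.radians(c['vfov']/2))
    v=R.from_rotvec(c['rotation']).as_matrix().T@(np.array(P)-c['position'])
    return np.array([f*v[0]/v[2]+c['cx'],f*v[1]/v[2]+c['cy']])
def blobs(mask,amin):
    n,l,s,c=cv2.connectedComponentsWithStats(mask.astype(np.uint8))
    return [(c[i],s[i]) for i in range(1,n) if s[i][4]>=amin]
E
python3 - <<'E'
from h import *
for n,box,pl in(("top",(240,245,430,300),(280,140,385,240)),("scene",(230,220,380,258),(250,255,345,306))):
    im=cv2.imread(f"pics/{n}0.png"); hsv=cv2.cvtColor(im,cv2.COLOR_BGR2HSV)
    x0,y0,x1,y1=box
    m=np.zeros(im.shape[:2],bool); m[y0:y1,x0:x1]=((hsv[...,2]>130)&(hsv[...,1]<50))[y0:y1,x0:x1]
    for c,s in blobs(m,20):
        if n=="top" or s[4]<400: print(n,'cap',c.round(1),s,at(n,c,0.045).round(4))
    x0,y0,x1,y1=pl
    m=np.zeros(im.shape[:2],bool); m[y0:y1,x0:x1]=((hsv[...,0]<12)&(hsv[...,1]>120))[y0:y1,x0:x1]
    for c,s in blobs(m,500): print(n,'plate',c.round(1),s,at(n,c,0.018).round(4), at(n,(s[0],c[1]),.02).round(3),at(n,(s[0]+s[2],c[1]),.02).round(3))
im=cv2.imread("pics/top0.png")[130:310,230:440]
cv2.imwrite("pics/crop0.png",cv2.resize(im,None,fx=3.3,fy=3.3,interpolation=2))
for uv in((244,258),(422,251),(423,291),(246,299)): print('board',at("top",uv,.015).round(3))
E
```

```text
top cap [396.2 272.1] [393 268   8   9  47] [ 0.4795 -0.1624  0.045 ]
top cap [332.6 273.8] [329 270   8   8  40] [ 0.4745 -0.0183  0.045 ]
top cap [269.2 276.3] [265 272   9   9  52] [0.4678 0.1253 0.045 ]
top plate [330.1 190.6] [ 290  151   81   80 5114] [ 0.6724 -0.0114  0.018 ] [0.671 0.083 0.02 ] [ 0.673 -0.108  0.02 ]
scene plate [297.3 281. ] [ 260  259   75   45 2654] [ 0.6768 -0.0133  0.018 ] [ 0.691 -0.108  0.02 ] [0.667 0.084 0.02 ]
board [0.511 0.189 0.015]
board [ 0.531 -0.228  0.015]
board [ 0.437 -0.229  0.015]
board [0.416 0.182 0.015]
```

View pics/crop0.png

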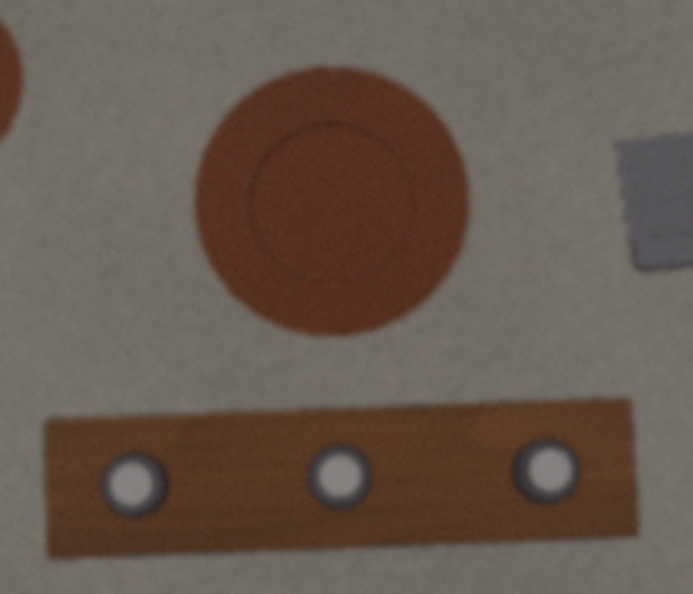

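The crop confirms the larger terracotta plate and three switches with white caps on the board. The camera blobs are a bit small, so I'll refine the centres at half-level edges in both views.

```bash
python3 - <<'E'
from h import *
for n,pts in(("top",[(270,277),(333,274),(396.5,272)]),("scene",[(354,236.5),(306,235),(257,232)])):
    g=cv2.imread(f"pics/{n}0.png",0); k=8
    for p in pts:
        u0,v0=int(p[0])-12,int(p[1])-12
        c=cv2.resize(g[v0:v0+25,u0:u0+25],None,fx=k,fy=k,interpolation=cv2.INTER_CUBIC)
        for t in(75,90,110,130):
            b=max(blobs(c>t,10),key=lambda q:-abs(q[0]-100).sum())
            uv=(b[0]+.5)/k-.5+[u0,v0]
            print(n,t,uv.round(2),(b[1][2:4]/k).round(1),at(n,uv,.045)[:2].round(4))
    print(c[100,::8])
# predicted distances
from scipy.optimize import least_squares
im=cv2.imread("pics/top0.png"); hsv=cv2.cvtColor(im,cv2.COLOR_BGR2HSV)
for n,b in(("top",(280,140,385,240)),("scene",(250,255,345,306))):
    im=cv2.imread(f"pics/{n}0.png"); x0,y0,x1,y1=b
    s=cv2.cvtColor(im,cv2.COLOR_BGR2LAB)[y0:y1,x0:x1,1]
    t,m=cv2.threshold(s,0,1,cv2.THRESH_OTSU)
    cs,_=cv2.findContours(m,0,1); c=max(cs,key=cv2.contourArea)[:,0]+[x0,y0]
    P=np.array([at(n,q,.019)[:2] for q in c])
    r=least_squares(lambda a:np.hypot(*(P-a[:2]).T)-a[2],[.67,-.01,.1],loss='soft_l1',f_scale=.002)
    print(n,'plate circle',r.x.round(4))
E
```

```text
top 75 [269.27 276.25] [14.4 14.6] [0.4679 0.1251]
top 90 [269.3  276.27] [13.  13.4] [0.4678 0.125 ]
top 110 [269.33 276.27] [11.5 11.8] [0.4678 0.1249]
top 130 [269.02 277.85] [0.9 1. ] [0.4642 0.1256]
top 75 [332.49 273.77] [14.2 14.2] [ 0.4746 -0.018 ]
top 90 [332.52 273.75] [13. 13.] [ 0.4747 -0.0181]
top 110 [332.51 273.75] [11.4 11.4] [ 0.4746 -0.018 ]
top 130 [334.96 273.76] [1.6 1.1] [ 0.4747 -0.0236]
top 75 [396.31 271.98] [14.  14.2] [ 0.4798 -0.1626]
top 90 [396.31 271.96] [12.9 13.1] [ 0.4799 -0.1626]
top 110 [396.28 271.98] [11.4 11.6] [ 0.4798 -0.1625]
top 130 [395.65 273.47] [1.9 1.6] [ 0.4764 -0.1611]
[ 55  49  45  49  53  63  82 108 124 128 130 128 128 130 130 130 129 127
 119  96  70  56  57  61  65]
scene 75 [354.26 234.82] [25. 25.] [0.4709 0.1247]
scene 90 [354.24 234.24] [25. 25.] [0.4676 0.1245]
scene 110 [354.18 229.92] [25.  14.6] [0.4427 0.1233]
scene 130 [354.2  229.75] [25.  14.2] [0.4417 0.1233]
scene 75 [306.24 234.04] [25. 25.] [ 0.4843 -0.0152]
scene 90 [306.24 233.63] [25. 25.] [ 0.482  -0.0154]
scene 110 [306.12 228.42] [25.  13.6] [ 0.4522 -0.0198]
scene 130 [306.12 228.23] [25.  13.2] [ 0.4511 -0.0199]
scene 75 [257.04 230.96] [25. 25.] [ 0.4853 -0.1615]
scene 90 [257.   230.54] [25. 25.] [ 0.4829 -0.1622]
scene 110 [257.13 225.82] [25.  14.5] [ 0.4556 -0.168 ]
scene 130 [257.1  225.59] [25. 14.] [ 0.4543 -0.1684]
[104 103 102 104 103  88  74  73 123 177 193 198 198 194 190 176 131  67
  74  86  93 105 102 102 101]
top plate circle [ 0.673  -0.0115  0.0967]
scene plate circle [ 0.6717 -0.0137  0.0965]
```

```bash
python3 - <<'E'
from h import *
o=ctrl.get_obs(); M=R.from_rotvec(o['ee_rot']).as_matrix(); print(M.round(3)); print(np.degrees(np.arctan2(M[1,2],M[0,2])))
E
```

```text
[[-0.     0.959  0.284]
 [ 0.001  0.284 -0.959]
 [-1.     0.    -0.001]]
-73.50907571805075
```

Emit:
servo_tool(plan=[{"travel":[0.03,0.034,0],"angular":[0,0,-2]},{"travel":[0.065,0.073,0],"angular":[0,0,-4]},{"travel":[0.1,0.112,0],"angular":[0,0,-6]},{"travel":[0.135,0.152,0],"angular":[0,0,-8]},{"travel":[0.17,0.191,-0.02],"angular":[0,0,-10]},{"travel":[0.205,0.23,-0.04],"angular":[0,0,-12]},{"travel":[0.24,0.27,-0.07],"angular":[0,0,-14]},{"travel":[0.275,0.31,-0.1],"angular":[0,0,-14]},{"travel":[0.305,0.343,-0.12],"angular":[0,0,-14]},{"travel":[0.32,0.36,-0.14],"angular":[0,0,-14]},{"travel":[0.324,0.3645,-0.144],"angular":[0,0,-14]},{"travel":[0.324,0.3645,-0.154],"angular":[0,0,-14]},{"travel":[0.324,0.3645,-0.159],"angular":[0,0,-14]},{"travel":[0.324,0.3645,-0.159],"angular":[0,0,-14]},{"travel":[0.324,0.3645,-0.159],"angular":[0,0,-14]},{"travel":[0.324,0.3645,-0.159],"angular":[0,0,-14]}], grip=1, force=20)

```text
time_s: 2.1
position: [0.4802, -0.1631, 0.0599]
ee_rot: [1.177, 1.229, -1.177]
ft_force: [-0.3, 0.3, -0.3]
width: 0.005
```

Emit:
servo_tool(plan=[{"travel":[0,0,-0.008]},{"travel":[0,0,-0.012]},{"travel":[0,0,-0.0135]},{"travel":[0,0,-0.0135]},{"travel":[0,0,-0.0135]}])

```text
validation failed for argument at $.pl...
```

Emit:
servo_tool(plan=[{"travel":[0,0,-0.001]},{"travel":[0,0,-0.0015]},{"travel":[0,0,-0.002]},{"travel":[0,0,-0.0025]},{"travel":[0,0,-0.003]},{"travel":[0,0,-0.003]}])

```text
validation failed for argument at $.pl...
```

Emit:
servo_tool(plan=[{"travel":[0,0,-0.0005]},{"travel":[0,0,-0.001]},{"travel":[0,0,-0.001]}])

```text
validation failed for argument at $.pl...
```

Every row needs the angular field too.

Emit:
servo_tool(plan=[{"travel":[0,0,-0.008],"angular":[0,0,0]},{"travel":[0,0,-0.012],"angular":[0,0,0]},{"travel":[0,0,-0.0135],"angular":[0,0,0]},{"travel":[0,0,-0.0135],"angular":[0,0,0]},{"travel":[0,0,-0.0135],"angular":[0,0,0]}])

```text
time_s: 2.72
position: [0.4802, -0.1629, 0.0462]
ee_rot: [1.177, 1.229, -1.177]
ft_force: [-0.8, -0.5, -0.2]
width: 0.005
```

Emit:
servo_tool(plan=[{"travel":[0,0,-0.001],"angular":[0,0,0]},{"travel":[0,0,-0.0015],"angular":[0,0,0]},{"travel":[0,0,-0.002],"angular":[0,0,0]},{"travel":[0,0,-0.0025],"angular":[0,0,0]},{"travel":[0,0,-0.003],"angular":[0,0,0]},{"travel":[0,0,-0.003],"angular":[0,0,0]}])

```text
time_s: 3.48
position: [0.4802, -0.1629, 0.0432]
ee_rot: [1.177, 1.229, -1.177]
ft_force: [-0.5, 0.2, 3.2]
width: 0.004
```

Emit:
servo_tool(plan=[{"travel":[0,0,-0.0005],"angular":[0,0,0]},{"travel":[0,0,-0.001],"angular":[0,0,0]},{"travel":[0,0,-0.001],"angular":[0,0,0]},{"travel":[0,0,-0.001],"angular":[0,0,0]}])

```text
time_s: 3.98
position: [0.4802, -0.1629, 0.0422]
ee_rot: [1.177, 1.229, -1.177]
ft_force: [0.7, -0.6, 4.2]
width: 0.006
```

Emit:
servo_tool(plan=[{"travel":[0,0,-0.0005],"angular":[0,0,0]},{"travel":[0,0,-0.001],"angular":[0,0,0]},{"travel":[0,0,-0.0013],"angular":[0,0,0]},{"travel":[0,0,-0.0013],"angular":[0,0,0]},{"travel":[0,0,-0.0013],"angular":[0,0,0]}])

```text
time_s: 4.6
position: [0.4802, -0.1629, 0.0409]
ee_rot: [1.177, 1.229, -1.177]
ft_force: [0.8, -0.2, 5.1]
width: 0.006
```

The right one rises smoothly (3.2, 4.2, 5.1 N), so it's the stiffer worn switch. On to the middle one.

Emit:
servo_tool(plan=[{"travel":[0,0,0.01],"angular":[0,0,0]},{"travel":[0,0,0.025],"angular":[0,0,0]},{"travel":[-0.001,0.03,0.03],"angular":[0,0,0]},{"travel":[-0.003,0.075,0.03],"angular":[0,0,0]},{"travel":[-0.0045,0.12,0.03],"angular":[0,0,0]},{"travel":[-0.0055,0.145,0.025],"angular":[0,0,0]},{"travel":[-0.0055,0.145,0.015],"angular":[0,0,0]},{"travel":[-0.0055,0.145,0.008],"angular":[0,0,0]},{"travel":[-0.0055,0.145,0.005],"angular":[0,0,0]},{"travel":[-0.0055,0.145,0.004],"angular":[0,0,0]},{"travel":[-0.0055,0.145,0.0035],"angular":[0,0,0]},{"travel":[-0.0055,0.145,0.003],"angular":[0,0,0]},{"travel":[-0.0055,0.145,0.0025],"angular":[0,0,0]},{"travel":[-0.0055,0.145,0.0025],"angular":[0,0,0]},{"travel":[-0.0055,0.145,0.0025],"angular":[0,0,0]}])

```text
time_s: 6.48
position: [0.4748, -0.0179, 0.0434]
ee_rot: [1.177, 1.229, -1.177]
ft_force: [0.3, -1.2, 2.6]
width: 0.008
```

Emit:
servo_tool(plan=[{"travel":[0,0,-0.0005],"angular":[0,0,0]},{"travel":[0,0,-0.001],"angular":[0,0,0]},{"travel":[0,0,-0.0015],"angular":[0,0,0]},{"travel":[0,0,-0.002],"angular":[0,0,0]},{"travel":[0,0,-0.0025],"angular":[0,0,0]},{"travel":[0,0,-0.0025],"angular":[0,0,0]},{"travel":[0,0,-0.0025],"angular":[0,0,0]}])

```text
time_s: 7.35
position: [0.4748, -0.0179, 0.0409]
ee_rot: [1.177, 1.229, -1.177]
ft_force: [1.6, -0.8, 3.4]
width: 0.005
```

The middle one shows no 5.5 N peak (2.6, then 3.4 N), so it seems soft as well. Readings scatter by about 1 N, so pressing the left one will settle it.

Emit:
servo_tool(plan=[{"travel":[0,0,0.01],"angular":[0,0,0]},{"travel":[0,0,0.025],"angular":[0,0,0]},{"travel":[-0.001,0.03,0.03],"angular":[0,0,0]},{"travel":[-0.003,0.075,0.03],"angular":[0,0,0]},{"travel":[-0.005,0.12,0.03],"angular":[0,0,0]},{"travel":[-0.0065,0.143,0.025],"angular":[0,0,0]},{"travel":[-0.0065,0.143,0.015],"angular":[0,0,0]},{"travel":[-0.0065,0.143,0.008],"angular":[0,0,0]},{"travel":[-0.0065,0.143,0.005],"angular":[0,0,0]},{"travel":[-0.0065,0.143,0.004],"angular":[0,0,0]},{"travel":[-0.0065,0.143,0.0035],"angular":[0,0,0]},{"travel":[-0.0065,0.143,0.003],"angular":[0,0,0]},{"travel":[-0.0065,0.143,0.0025],"angular":[0,0,0]},{"travel":[-0.0065,0.143,0.0025],"angular":[0,0,0]},{"travel":[-0.0065,0.143,0.0025],"angular":[0,0,0]}])

```text
time_s: 9.22
position: [0.4683, 0.125, 0.0436]
ee_rot: [1.177, 1.229, -1.177]
ft_force: [-1.0, -3.0, 5.5]
width: 0.006
```

Emit:
servo_tool(plan=[{"travel":[0,0,-0.0005],"angular":[0,0,0]},{"travel":[0,0,-0.001],"angular":[0,0,0]},{"travel":[0,0,-0.0015],"angular":[0,0,0]},{"travel":[0,0,-0.002],"angular":[0,0,0]},{"travel":[0,0,-0.0025],"angular":[0,0,0]},{"travel":[0,0,-0.0025],"angular":[0,0,0]},{"travel":[0,0,-0.0025],"angular":[0,0,0]}])

```text
time_s: 10.1
position: [0.4683, 0.1253, 0.0408]
ee_rot: [1.177, 1.229, -1.177]
ft_force: [0.1, 0.6, 2.3]
width: 0.004
```

It snapped: 5.5 N at 1.5 mm, down to 2.3 N at 4 mm. I'll go slightly deeper for margin, still short of the stop, then lift and open.

Emit:
servo_tool(plan=[{"travel":[0,0,-0.0003],"angular":[0,0,0]},{"travel":[0,0,-0.0004],"angular":[0,0,0]},{"travel":[0,0,-0.0004],"angular":[0,0,0]},{"travel":[0,0,-0.0004],"angular":[0,0,0]}])

```text
time_s: 10.6
position: [0.468, 0.1251, 0.0404]
ee_rot: [1.177, 1.23, -1.177]
ft_force: [-0.9, 1.3, 0.4]
width: 0.006
```

Emit:
servo_tool(plan=[{"travel":[0,0,0.003],"angular":[0,0,0]},{"travel":[0,0,0.008],"angular":[0,0,0]},{"travel":[0,0,0.025],"angular":[0,0,0]},{"travel":[0,0,0.045],"angular":[0,0,0]},{"travel":[0,0,0.045],"angular":[0,0,0]}])

```text
time_s: 11.22
position: [0.4688, 0.1252, 0.0865]
ee_rot: [1.179, 1.228, -1.175]
ft_force: [0.2, 0.3, -0.3]
width: 0.007
```

Emit:
servo_tool(plan=[{"travel":[0,0,0],"angular":[0,0,0]},{"travel":[0,0,0],"angular":[0,0,0]},{"travel":[0,0,0],"angular":[0,0,0]},{"travel":[0,0,0],"angular":[0,0,0]},{"travel":[0,0,0],"angular":[0,0,0]},{"travel":[0,0,0],"angular":[0,0,0]},{"travel":[0,0,0],"angular":[0,0,0]},{"travel":[0,0,0],"angular":[0,0,0]}], grip=0)

```text
time_s: 12.22
position: [0.4681, 0.1251, 0.0854]
ee_rot: [1.177, 1.229, -1.177]
ft_force: [0.1, 0.4, -1.0]
width: 0.819
```

```bash
python3 - <<'E'
from h import *
im=ctrl.capture("scene"); cv2.imwrite("pics/s1.png",cv2.resize(im[130:330,200:460],None,fx=3,fy=3,interpolation=2))
print(proj("scene",[.468,.125,.045]), proj("scene",[.4745,-.018,.045]))
E
```

```text
[354.39523282 234.31788963] [305.71592023 232.26597546]
```

View pics/s1.png

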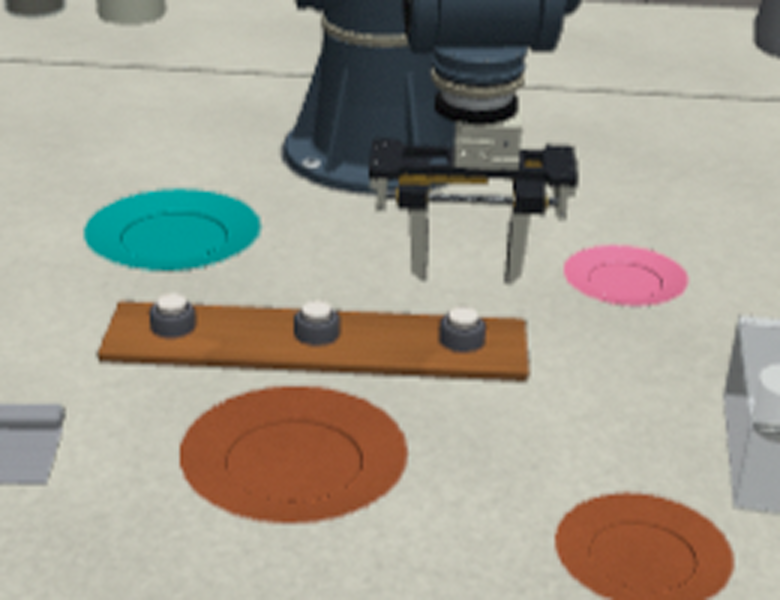

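The scene crop shows all three switches upright on the board. The left cap is at crop (463,316), full frame (354,235), which matches the prediction, and the open fingers straddle it. I'll descend and grip gently.

Emit:
servo_tool(plan=[{"travel":[0,0,-0.012],"angular":[0,0,0]},{"travel":[0,0,-0.027],"angular":[0,0,0]},{"travel":[0,0,-0.042],"angular":[0,0,0]},{"travel":[0,0,-0.055],"angular":[0,0,0]},{"travel":[0,0,-0.063],"angular":[0,0,0]},{"travel":[0,0,-0.067],"angular":[0,0,0]},{"travel":[0,0,-0.067],"angular":[0,0,0]},{"travel":[0,0,-0.067],"angular":[0,0,0]}])

```text
time_s: 13.28
position: [0.4684, 0.1252, 0.0188]
ee_rot: [1.178, 1.229, -1.177]
ft_force: [-0.0, -0.0, -0.6]
width: 1.001
```

Emit:
servo_tool(plan=[{"travel":[0,0,0],"angular":[0,0,0]},{"travel":[0,0,0],"angular":[0,0,0]},{"travel":[0,0,0],"angular":[0,0,0]},{"travel":[0,0,0],"angular":[0,0,0]},{"travel":[0,0,0],"angular":[0,0,0]},{"travel":[0,0,0],"angular":[0,0,0]},{"travel":[0,0,0],"angular":[0,0,0]},{"travel":[0,0,0],"angular":[0,0,0]},{"travel":[0,0,0],"angular":[0,0,0]},{"travel":[0,0,0],"angular":[0,0,0]}], grip=1, force=12)

```text
time_s: 14.52
position: [0.4681, 0.1251, 0.0184]
ee_rot: [1.177, 1.229, -1.177]
ft_force: [-0.8, 0.0, -0.7]
width: 0.486
```

Emit:
servo_tool(plan=[{"travel":[0,0,0.005],"angular":[0,0,0]},{"travel":[0,0,0.015],"angular":[0,0,0]},{"travel":[0,0,0.03],"angular":[0,0,0]},{"travel":[0,0,0.05],"angular":[0,0,0]},{"travel":[0,0,0.06],"angular":[0,0,0]},{"travel":[0,0,0.06],"angular":[0,0,0]},{"travel":[0,0,0.06],"angular":[0,0,0]}])

```text
time_s: 15.4
position: [0.4678, 0.1251, 0.0781]
ee_rot: [1.177, 1.23, -1.178]
ft_force: [-0.2, 0.2, -1.5]
width: 0.49
```

```bash
python3 - <<'E'
from h import *
im=ctrl.capture("scene"); cv2.imwrite("pics/s2.png",cv2.resize(im[130:330,200:460],None,fx=3,fy=3,interpolation=2))
print(ctrl.get_obs()['position'],ctrl.get_obs()['width'])
E
```

```text
[0.46777033 0.12508002 0.07792672] 0.49132870685359736
```

View pics/s2.png

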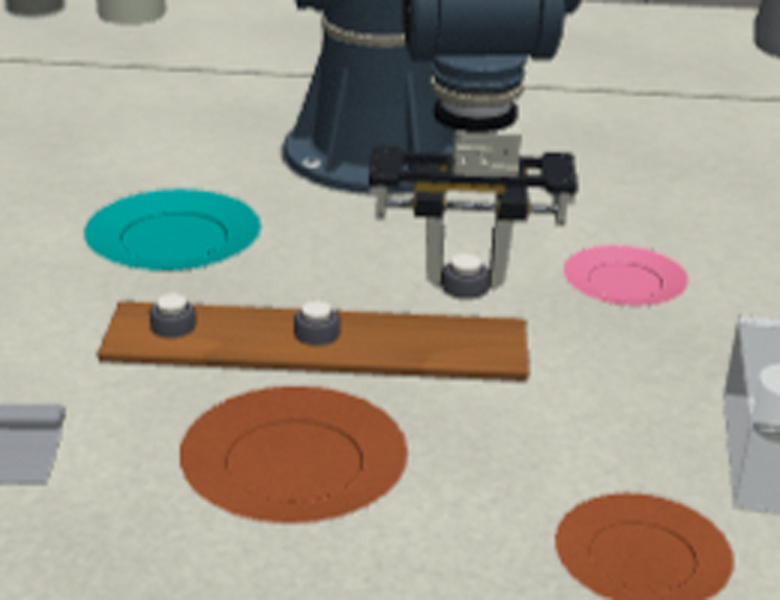

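The switch is held level in the fingers (crop (466,275)), and the two others stay put. I'll move over the plate centre and lower slowly.

Emit:
servo_tool(plan=[{"travel":[0.015,-0.01,0.005],"angular":[0,0,0]},{"travel":[0.045,-0.03,0.005],"angular":[0,0,0]},{"travel":[0.08,-0.054,0.005],"angular":[0,0,0]},{"travel":[0.115,-0.078,0.005],"angular":[0,0,0]},{"travel":[0.15,-0.102,0.005],"angular":[0,0,0]},{"travel":[0.18,-0.122,0],"angular":[0,0,0]},{"travel":[0.196,-0.132,-0.01],"angular":[0,0,0]},{"travel":[0.204,-0.1375,-0.02],"angular":[0,0,0]},{"travel":[0.204,-0.1375,-0.035],"angular":[0,0,0]},{"travel":[0.204,-0.1375,-0.045],"angular":[0,0,0]},{"travel":[0.204,-0.1375,-0.053],"angular":[0,0,0]},{"travel":[0.204,-0.1375,-0.058],"angular":[0,0,0]},{"travel":[0.204,-0.1375,-0.058],"angular":[0,0,0]},{"travel":[0.204,-0.1375,-0.058],"angular":[0,0,0]}])

```text
time_s: 17.2
position: [0.6724, -0.0123, 0.0209]
ee_rot: [1.177, 1.229, -1.177]
ft_force: [-1.0, 0.6, -0.7]
width: 0.493
```

```bash
python3 - <<'E'
from h import *
im=ctrl.capture("scene"); cv2.imwrite("pics/s3.png",cv2.resize(im[180:340,200:420],None,fx=3.6,fy=3.6,interpolation=2))
print(ctrl.get_obs()['position'],ctrl.get_obs()['width'])
E
```

```text
[ 0.6723728  -0.01233285  0.02087007] 0.48839357149153706
```

View pics/s3.png

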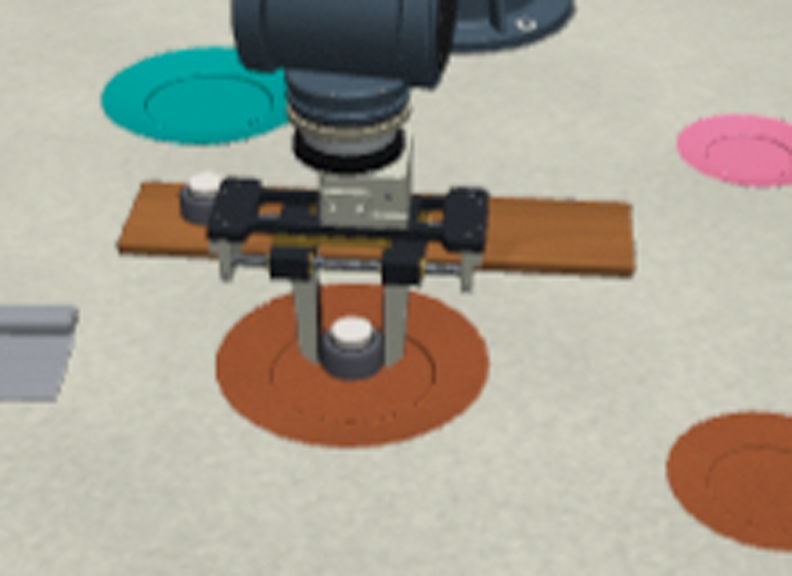

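The switch hovers just above the flat middle of the big terracotta plate (crop (352,350)). Now lowering it slowly.

Emit:
servo_tool(plan=[{"travel":[0,0,-0.003],"angular":[0,0,0]},{"travel":[0,0,-0.006],"angular":[0,0,0]},{"travel":[0,0,-0.0085],"angular":[0,0,0]},{"travel":[0,0,-0.0095],"angular":[0,0,0]},{"travel":[0,0,-0.0103],"angular":[0,0,0]},{"travel":[0,0,-0.011],"angular":[0,0,0]},{"travel":[0,0,-0.011],"angular":[0,0,0]},{"travel":[0,0,-0.011],"angular":[0,0,0]}])

```text
time_s: 18.25
position: [0.6722, -0.0124, 0.0095]
ee_rot: [1.177, 1.229, -1.177]
ft_force: [0.1, -0.1, -0.8]
width: 0.49
```

Emit:
servo_tool(plan=[{"travel":[0,0,-0.0004],"angular":[0,0,0]},{"travel":[0,0,-0.0007],"angular":[0,0,0]},{"travel":[0,0,-0.0007],"angular":[0,0,0]},{"travel":[0,0,-0.0007],"angular":[0,0,0]}])

```text
time_s: 18.75
position: [0.6722, -0.0123, 0.0094]
ee_rot: [1.177, 1.229, -1.177]
ft_force: [-3.4, -0.1, 6.6]
width: 0.493
```

It's in light contact (6.6 N). I'll open part-way so the fingers clear the rim.

Emit:
servo_tool(plan=[{"travel":[0,0,0.0005],"angular":[0,0,0]},{"travel":[0,0,0.0005],"angular":[0,0,0]},{"travel":[0,0,0.0005],"angular":[0,0,0]},{"travel":[0,0,0.0005],"angular":[0,0,0]},{"travel":[0,0,0.0005],"angular":[0,0,0]},{"travel":[0,0,0.0005],"angular":[0,0,0]},{"travel":[0,0,0.0005],"angular":[0,0,0]},{"travel":[0,0,0.0005],"angular":[0,0,0]}], grip=0.32)

```text
time_s: 19.75
position: [0.6721, -0.0124, 0.0092]
ee_rot: [1.177, 1.229, -1.177]
ft_force: [0.1, 0.2, -0.1]
width: 0.678
```

Emit:
servo_tool(plan=[{"travel":[0,0,0.005],"angular":[0,0,0]},{"travel":[0,0,0.015],"angular":[0,0,0]},{"travel":[0,0,0.03],"angular":[0,0,0]},{"travel":[0,0,0.05],"angular":[0,0,0]},{"travel":[0,0,0.08],"angular":[0,0,0]},{"travel":[0,0,0.12],"angular":[0,0,0]},{"travel":[-0.03,0,0.16],"angular":[0,0,0]},{"travel":[-0.07,0,0.18],"angular":[0,0,0]},{"travel":[-0.12,0,0.18],"angular":[0,0,0]},{"travel":[-0.17,0,0.18],"angular":[0,0,0]},{"travel":[-0.22,0,0.18],"angular":[0,0,0]},{"travel":[-0.25,0,0.18],"angular":[0,0,0]},{"travel":[-0.25,0,0.18],"angular":[0,0,0]},{"travel":[-0.25,0,0.18],"angular":[0,0,0]}])

```text
time_s: 21.5
position: [0.4232, -0.0124, 0.1902]
ee_rot: [1.178, 1.228, -1.176]
ft_force: [0.0, -0.4, -0.1]
width: 0.681
```

```bash
python3 - <<'E'
from h import *
im=ctrl.capture("scene"); cv2.imwrite("pics/s4.png",cv2.resize(im[180:340,200:420],None,fx=3.6,fy=3.6,interpolation=2))
s=cv2.cvtColor(im,cv2.COLOR_BGR2LAB)[255:306,250:345,1]
t,m=cv2.threshold(s,0,1,cv2.THRESH_OTSU)
c=max(cv2.findContours(m,0,1)[0],key=cv2.contourArea)[:,0]+[250,255]
P=np.array([at("scene",q,.019)[:2] for q in c]); print('plate mid',(P.max(0)+P.min(0))/2)
print('expected cap px',proj("scene",[.6722,-.0123,.036]))
g=cv2.inRange(im,(150,150,150),(255,255,255)); g[:255]=0;g[292:]=0;g[:,:270]=0;g[:,325:]=0
print([(b[0].round(1),at("scene",b[0],.036).round(4)) for b in blobs(g>0,15)])
print(ctrl.get_obs())
E
```

```text
plate mid [ 0.67173041 -0.01354177]
expected cap px [297.80295349 274.37766658]
[(array([296. , 257.7]), array([ 0.5966, -0.0286,  0.036 ])), (array([297.4, 274.8]), array([ 0.6741, -0.0132,  0.036 ]))]
{'time_s': 21.55, 'q': array([-1.39491279e-01,  1.55563221e-01,  1.99155551e+00,  2.35897087e-05,
        9.93018568e-01,  1.38784372e+00]), 'qd': array([-0.0012641 ,  0.01136436,  0.00146895, -0.00034303, -0.00195132,
       -0.00214605]), 'tau': array([-2.04128906e-02, -3.63231325e+01, -2.56864196e+01,  2.31117342e-02,
       -5.04158693e-02,  2.39156731e-05]), 'position': array([ 0.42318723, -0.01245517,  0.18985653]), 'ee_rot': array([ 1.1776656 ,  1.22821287, -1.17619084]), 'ft_force': array([ 0.30108086,  0.84304115, -0.26491947]), 'moment': array([ 0.00356215, -0.0009532 , -0.00574732]), 'width': 0.6799211358275323}
```

View pics/s4.png

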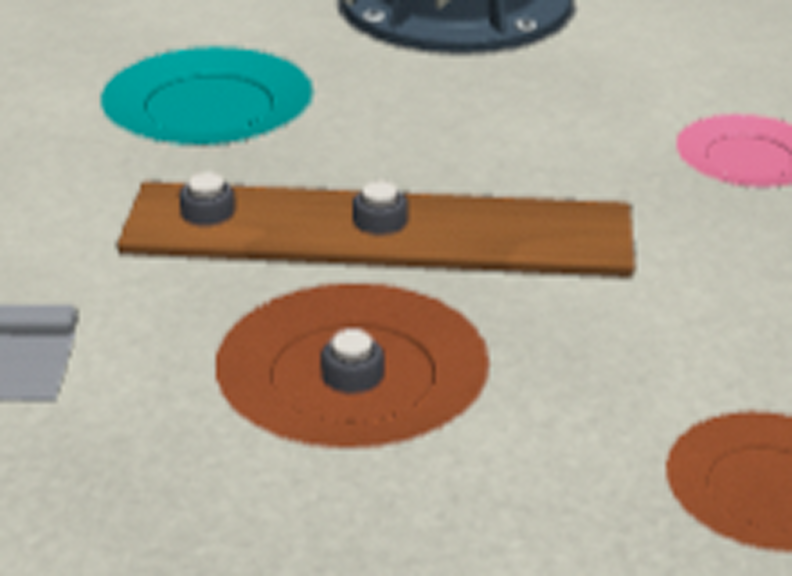

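The switch stands upright at the plate's centre (crop (352,360)). The plate hasn't moved, the two soft switches are still on the board, and the arm is clear. Handing in.

```bash
python3 -c "
from cell import ctrl
print(ctrl.finish_job())"
```

```text
the job is handed in; nothing more can be done
None
```

The left switch was the one that snaps. It now stands cap up and released at the centre of the larger terracotta plate, and I handed the job in at about 21.6 s.

| Switch | Force near 1.6 mm | At 2.8 mm | Near 4.1 mm | Near 4.6 mm | Result |
|---|---|---|---|---|---|
| Right | 3.2 N | 4.2 N | 5.1 N | – | soft, rises smoothly |
| Middle | 2.6 N | – | 3.4 N | – | soft, no peak |
| Left | 5.5 N | – | 2.3 N | 0.4 N | snaps |

- **Placing:** I set it down with about 6.6 N of contact. In the last picture its cap is within about 2.5 mm of the plate's centre.
- **What should stay put:** the plate measured within about 1 mm of where it started. The two soft switches are still in their places on the board in the last picture. The arm stayed clear of the scraper and spoon, but I did not measure either one again.
- **Arm:** it is raised and touching nothing.

**Disagreements:** force readings scattered by about 1 N, and the middle switch read about 1 N above the worn one's expected curve, but the left switch's peak and drop are clear. The plate's radius measured about 97 mm instead of 100 mm in both views, which doesn't affect its centre.

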